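Unmould and sort handmade soaps

ROBOT

A 7-joint arm with a two-finger parallel gripper is mounted at the origin on the work surface. World frame = base frame: x ahead of the robot, y to its left, z up, the work surface at z = 0. Lengths are in m, angles in rad, forces in N, time in s.
With the tool pointing down it reaches from about 0.4 to 0.875 m from the base axis. Payload 4.4 kg.
Tool frame: the origin (TCP) lies midway between the tips of the shut fingers; the grasp point (between the pads) lies arm.grip_depth behind it (arm.grip_depth is the distance from the TCP to the grasp point, in m); z points along the fingers, y is the line along which they close (so a half turn about z gives the same grasp; the last joint's range is limited). The gripper opens to 85 mm and grips with 20 to 120 N. Pads are 22 mm wide; open, the fingers measure 114 mm over their backs; the gripper's body (76 mm by 85 mm) begins 54 mm behind the grasp point. The pads swing forward as they close: fully open they stand 13 mm farther back than shut.
Start: joints at [-1.347, 0.628, 0.038, 1.517, -0.027, 0.996, -0.02], TCP at [0.186, 0.623, 0.231] pointing down, gripper open.
Joint ranges: [-3.06, 3.06], [-0.37, 2.12], [-1.25, 1.32], [0.18, 2.47], [-1.1, 4.24], [0.23, 1.98], [-2.94, 2.94]. Speed limits (rad/s): [2.57, 2.57, 3.14, 3.14, 3.14, 3.14, 3.14].

INTERFACE

Orientations are given as a unit quaternion [x, y, z, w].
In Python, from station import arm, get_image gives the robot as it stands. Calls block until the motion is done:
- arm.move_ptp(position, orientation): joint-space move of the TCP to a pose.
- arm.move_straight(position, ori=None, vel=0.15, contact_N=None): straight line of the TCP; ori=None keeps the orientation; vel is the mean speed in m/s. With contact_N (N) it stops when the force on the tool has changed by that much, and returns True; else False.
- arm.move_j(angles): joint-space move.
- arm.open_gripper() and arm.clamp(strength=None): open the fingers fully, or close them until they stop; strength is the grip in N (None keeps the last).
- arm.hold(seconds).
- arm.solve_ik(position, orientation): joint angles nearest the present ones, or None.
- arm.read_state(): the state.
- get_image(name): name is "scene" or "top" or "wrist"; returns a dict with "frame" (384x512x3 uint8, red, green, blue), "camera_matrix" (3x3 intrinsics, pixels), "world_to_cam" (4x4, takes a point from world to camera coordinates); the wrist camera has in their place "mount" (4x4, takes a point from camera to tool coordinates, whose origin is the TCP and whose axes are the flange's). Camera axes: x right, y up, looking along -z (the intrinsics and any distortion apply to the point x, -y, -z); pixel columns grow to the right and rows downward; lengths in m; the calibration is good to about 2 mm. The wrist camera is an equidistant fisheye: a pixel r from the principal point sees the ray r / f radians off the axis. A picture is of the moment at which its call begins: read the wrist's pose just before it. There is no depth.
A pose or a line that the arm cannot do raises arm.IKError and nothing moves.
- arm.hand_in(): hands the job in; it is judged then, once.
The state is a dict: "time_s": time; "joint_pos": joint angles; "qvel": joint speeds; "tau": joint torques, N m; "position": TCP position; "ee_rot": TCP orientation; "wrist_force": force on the tool from outside, world axes, zero at the start; "moment": the same for the moment, N m; "width": finger opening in m; "gripper_force": force on a finger pad.
Only numpy, scipy, OpenCV 4.12 (cv2) and the standard library are available. Lean on these libraries where they do the work, as an engineer would, in place of code of your own. Each camera call takes 0.05 s, during which the arm holds its last target. There are 200 camera calls.

TASK

Push the round soap out of the clear pipe mould with the wooden dowel, entering from the end away from the run-out rails, so that it comes out onto the rails. Sort the three soaps, each lying flat in the empty bay of the card tray that shows a sample of its own kind (bar, hexagon, round), and lay the dowel back in the notches of its rest.

Things in the scene. Friction and masses are not known exactly. Their poses are not given: they have to be found in the camera images.
- soap_bar_mid (a point): Cream soap, rectangular bar 66 x 40 x 28 mm lying flat and loose on the table; the point is its centre (14 mm up), x along the 66 mm length, y across the 40 mm, z up.
- soap_hex_mid (a point): Cream soap, six-sided tablet 46 mm across flats, 26 mm high, lying flat and loose on the table; the point is its centre (13 mm up), x at right angles to a pair of flats, z up.
- soap_round_mid (a point): Cream soap, cylinder 36 mm in diameter, 45 mm long, lying on its side; it starts inside the clear pipe mould (seen through it), about half-way along. The point is its centre, x along the cylinder's axis. It is loose in the bore and slides with a push under 2 N.
- dowel_mid (a point): Round wooden dowel 16 mm in diameter, 220 mm long, 40 g, at the start lying level in the notches of its rest; the point is the middle of its length, on its axis; x along the dowel (both ends alike).
- mould: Clear pipe fixed level on a white stand 220 (x) x 70 (y) mm; origin: centre of its underside. Pipe along x, axis 70 mm up at y = 0, from x = -100 (open entry end) to -10 mm (exit), 45 mm outside, 38 mm inside. From the exit two steel rails (28 mm over both) run to an end stop 76 mm high at x = 104; the pushed-out soap lies on them, axis 69 mm up, free at both sides. Push towards +x.
- dowel_rest: Fixed plywood rest, base 130 (x) x 60 (y) x 8 mm, with two V notches at x = +-55 mm, 42 mm wide at the top, tips 56 mm up. The dowel lies in them along x, axis 43 mm up, its middle over the origin (at the start within 5 mm). Between the notches it is free for grasping for 90 mm. Origin: centre of the underside.
- tray_bar: Brown card tray, fixed, 150 (x) x 108 (y) x 20 mm, floor 3 mm, walls 4 mm thick; origin: centre of the underside. Its far (+x) compartment holds a glued-in sample: a bar soap (66 mm long along y, top 31 mm up). The near (-x) one is the empty bay, 92 (x) x 100 (y) mm inside, centred at x = -25 mm, y = 0. The three trays differ only by their samples.
- tray_hex: Brown card tray, fixed, 150 (x) x 108 (y) x 20 mm, floor 3 mm, walls 4 mm thick; origin: centre of the underside. Its far (+x) compartment holds a glued-in sample: a hexagonal soap (top 29 mm up). The near (-x) one is the empty bay, 92 (x) x 100 (y) mm inside, centred at x = -25 mm, y = 0. The three trays differ only by their samples.
- tray_round: Brown card tray, fixed, 150 (x) x 108 (y) x 20 mm, floor 3 mm, walls 4 mm thick; origin: centre of the underside. Its far (+x) compartment holds a glued-in sample: a round cylindrical soap lying along y (top 39 mm up). The near (-x) one is the empty bay, 92 (x) x 100 (y) mm inside, centred at x = -25 mm, y = 0. The three trays differ only by their samples.

How it is judged:
By the outcome, as a careful person would: the job done as asked, in the order asked, and still so for the second after the job is handed in, with the robot touching nothing.
It also fails if it takes over 115 s, if anything falls off the work surface, if the arm or the gripper's body presses on something with over 40 N, if the wrist force passes 120 N, or if a joint passes its speed limit or range.

## Working session

There is one attempt and no reset: what is moved stays moved. The work goes in short steps, each a Python script; the robot and the scene stay as the last script left them, time stands still between calls to the robot, and variables do not carry over. Pictures are saved under pics/ and viewed, at most 14 in all, crops included, and the job is handed in when it is done.

```bash
mkdir -p pics; ls
python3 - <<'E'
from station import arm,get_image
import cv2
for n in ("scene","top"):
    d=get_image(n); cv2.imwrite(f"pics/{n}0.png",cv2.resize(d["frame"][:,:,::-1],(800,600),interpolation=cv2.INTER_CUBIC))
    print(n,d["camera_matrix"],d["world_to_cam"],[k for k in d])
s=arm.read_state();print(s,arm.grip_depth)
E
```

```text
pics
scene [[481.08063022   0.         253.56943755]
 [  0.         481.08063022 189.49169586]
 [  0.           0.           1.        ]] [[ 0.87428035  0.48530837 -0.01047192 -0.46564838]
 [-0.31733627  0.58773818  0.74421873  0.10981722]
 [ 0.36733033 -0.64733269  0.66785389 -1.41446815]
 [ 0.          0.          0.          1.        ]] ['frame', 'camera_matrix', 'world_to_cam']
top [[455.29012875   0.         255.82758233]
 [  0.         455.29012875 189.31123903]
 [  0.           0.           1.        ]] [[-7.20960446e-03 -9.99974002e-01  1.29722980e-04  2.24342873e-02]
 [ 9.74181257e-01 -6.99437022e-03  2.25658942e-01 -5.51506559e-01]
 [-2.25652168e-01  1.75328541e-03  9.74206357e-01 -1.10087549e+00]
 [ 0.00000000e+00  0.00000000e+00  0.00000000e+00  1.00000000e+00]] ['frame', 'camera_matrix', 'world_to_cam']
{'time_s': 0.1, 'joint_pos': array([-1.34678537,  0.6292435 ,  0.03844575,  1.51826442, -0.02697649,
        0.99628448, -0.01999481]), 'qvel': array([-0.00202599, -0.00223577,  0.00103083, -0.00209659, -0.00213879,
       -0.0001422 , -0.00036877]), 'tau': array([ 2.98297506e-03, -5.64526677e+01,  1.23050261e+00, -1.93973047e+01,
        1.13202029e-02,  5.43836519e-03,  2.57491308e-05]), 'position': array([0.18557114, 0.62237157, 0.23048877]), 'ee_rot': array([ 1.44390309e-01,  9.89520455e-01, -8.34499580e-04, -1.03346656e-04]), 'wrist_force': array([-0.4395684 , -0.15657347,  0.34625767]), 'moment': array([0.01379676, 0.03237122, 0.02680046]), 'gripper_force': 0.0, 'width': 0.08536903428205753} 0.0187
```

View pics/scene0.png

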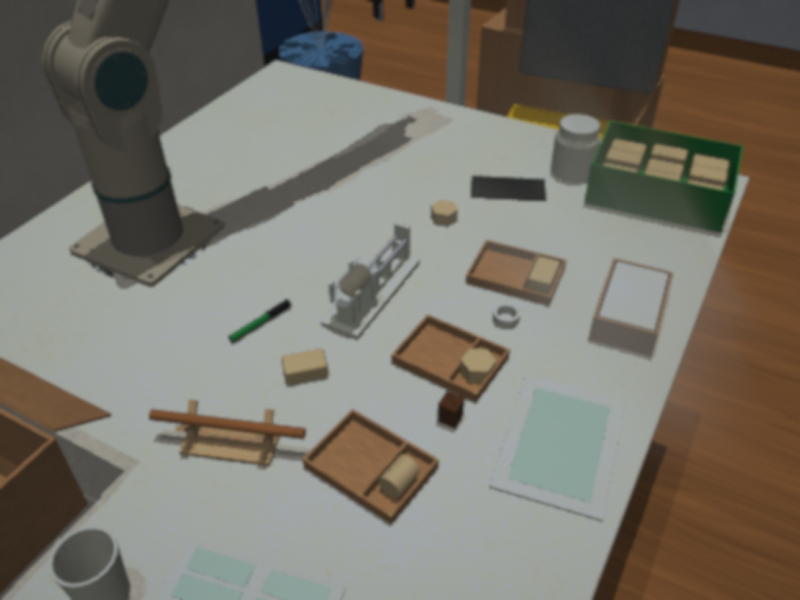

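View pics/top0.png

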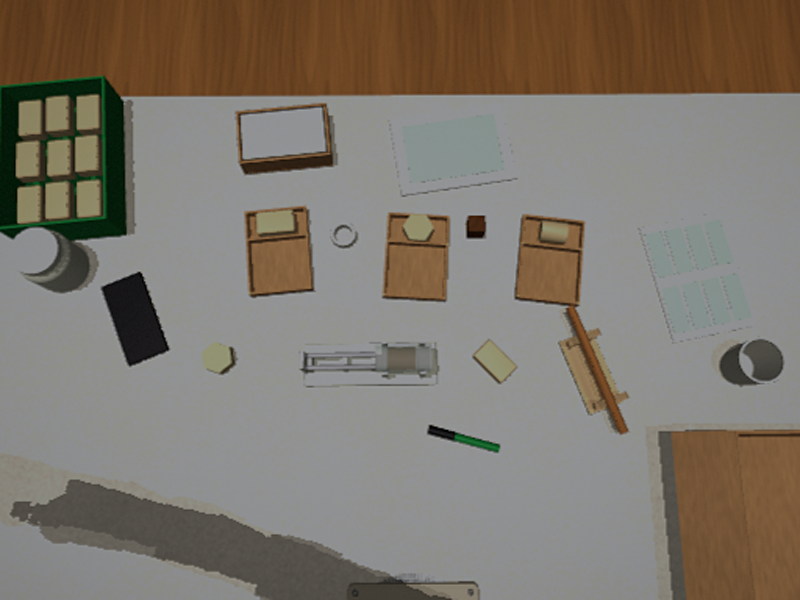

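The scene view shows the mould at (370,280), with its entry end towards (335,325), plus the bar at (305,366), hexagon at (445,212) and dowel from (152,414) to (303,433). In the top view the pipe is on the right, so it pushes towards the left (+y). The trays from left to right are bar (280,250), hex (417,255) and round (550,258).

```bash
cat > h.py <<'E'
import numpy as np,cv2,pickle
def ray(d,p):
    K=d["camera_matrix"];T=d["world_to_cam"];R=T[:3,:3]
    u=np.linalg.inv(K)@[p[0],p[1],1]
    return -R.T@T[:3,3], R.T@np.array([u[0],-u[1],-u[2]])
def plane(d,p,z):
    o,v=ray(d,p); return o+v*(z-o[2])/v[2]
def tri(d1,p1,d2,p2):
    A=np.zeros((3,3));b=np.zeros(3);L=[]
    for d,p in((d1,p1),(d2,p2)):
        o,v=ray(d,p);v=v/np.linalg.norm(v);M=np.eye(3)-np.outer(v,v);A+=M;b+=M@o;L.append((o,M))
    x=np.linalg.solve(A,b); return x,[np.linalg.norm(M@(x-o)) for o,M in L]
def proj(d,X):
    T=d["world_to_cam"];c=T[:3,:3]@X+T[:3,3];u=d["camera_matrix"]@[c[0],-c[1],-c[2]];return u[:2]/u[2]
def comps(f,lo,hi,amin=40,k=3):
    h=cv2.cvtColor(f,cv2.COLOR_RGB2HSV);m=cv2.inRange(h,np.array(lo),np.array(hi))
    m=cv2.morphologyEx(m,cv2.MORPH_OPEN,np.ones((k,k)))
    return [c for c in cv2.findContours(m,0,1)[0] if cv2.contourArea(c)>amin]
def cen(c):
    m=cv2.moments(c);return np.array([m['m10'],m['m01']])/m['m00']
E
python3 - <<'E'
from h import *
from station import get_image
D={n:get_image(n) for n in("scene","top")};pickle.dump(D,open("d0.pkl","wb"))
for n in D:
    f=D[n]["frame"];h=cv2.cvtColor(f,cv2.COLOR_RGB2HSV);s=1/1.5625
    pts=dict(scene=[(305,362),(543,270),(350,455),(220,422),(600,200)],top=[(494,361),(418,226),(550,275),(595,365),(270,222),(575,390)])[n]
    print(n,[tuple(h[int(y*s),int(x*s)]) for x,y in pts])
    for nm,lo,hi in(("cream",(18,50,90),(33,160,255)),("brown",(4,90,50),(17,255,220))):
        for c in comps(f,lo,hi):
            r=cv2.minAreaRect(c);print(nm,cv2.contourArea(c),cen(c).round(1),"rect",np.round(r[1],1),round(r[2],1),"z0",plane(D[n],cen(c),0.014).round(3)[:2])
t=D["top"]["frame"][205:262,180:292];cr=cv2.resize(t,None,fx=6,fy=6,interpolation=2)
t=D["scene"]["frame"][135:220,195:280];c2=cv2.resize(t,None,fx=6,fy=6,interpolation=2)
cv2.imwrite("pics/m_top.png",cr[:,:,::-1]);cv2.imwrite("pics/m_sc.png",c2[:,:,::-1])
E
```

```text
scene [(np.uint8(21), np.uint8(82), np.uint8(164)), (np.uint8(20), np.uint8(71), np.uint8(161)), (np.uint8(15), np.uint8(124), np.uint8(136)), (np.uint8(13), np.uint8(154), np.uint8(116)), (np.uint8(60), np.uint8(48), np.uint8(75))]
cream 297.5 [256.3 301.7] rect [16.3 21.2] 45.0 z0 [ 0.672 -0.24 ]
cream 223.5 [143.1 288.9] rect [41.1  7.6] 6.8 z0 [ 0.444 -0.327]
cream 315.5 [194.2 231.7] rect [13.1 27.1] 78.7 z0 [ 0.446 -0.136]
cream 251.0 [305.8 230.6] rect [15. 21.] 90.0 z0 [ 0.679 -0.006]
cream 238.0 [347.9 172.9] rect [15.6 18.9] 21.8 z0 [0.691 0.245]
cream 117.0 [284.  133.6] rect [10. 14.] 90.0 z0 [0.456 0.328]
cream 311.0 [453.7 107.4] rect [23.3 14.9] 11.3 z0 [0.872 0.716]
cream 407.0 [426.  103.1] rect [23.9 20.6] 11.3 z0 [0.788 0.7  ]
cream 366.5 [399.9  98.7] rect [23.3 18.6] 11.3 z0 [0.705 0.687]
brown 3098.0 [237.1 297.2] rect [73.3 49.3] 33.2 z0 [ 0.631 -0.249]
brown 3659.0 [ 19.6 315.8] rect [ 53. 115.] 0.0 z0 [ 0.264 -0.501]
brown 1222.5 [146.8 276.2] rect [98.8 30.1] 9.5 z0 [ 0.429 -0.296]
brown 1406.5 [ 26.4 255.6] rect [75.2 25.7] 27.3 z0 [ 0.149 -0.382]
brown 221
[... 1314 characters left out ...]
1.5 [ 17.  101.5] rect [23. 14.] 90.0 z0 [0.819 0.683]
cream 296.0 [55.  97.9] rect [22. 14.] 90.0 z0 [0.829 0.578]
cream 267.5 [18.5 75.1] rect [22. 13.] 90.0 z0 [0.9   0.688]
cream 284.5 [36.  72.5] rect [21. 14.] 90.0 z0 [0.907 0.639]
cream 272.0 [55.7 71.8] rect [21. 14.] 90.0 z0 [0.909 0.584]
brown 8202.0 [472.6 328.4] rect [108.  81.] 90.0 z0 [ 0.203 -0.519]
brown 2653.5 [361.  193.3] rect [148.9  52.1] 76.0 z0 [ 0.55  -0.261]
brown 86.5 [304.8 142.6] rect [ 9. 10.] 90.0 z0 [ 0.693 -0.116]
brown 1655.5 [266.  167.7] rect [39.7 53.4] 2.3 z0 [ 0.623 -0.009]
brown 1539.5 [178.5 165.9] rect [51.1 40.7] 85.9 z0 [0.629 0.227]
brown 29717.5 [259.2  29.2] rect [ 61. 511.] 90.0 z0 [1.04  0.005]
```

View pics/m_top.png

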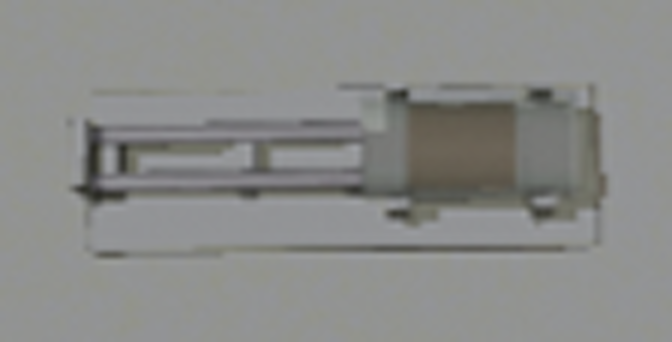

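View pics/m_sc.png

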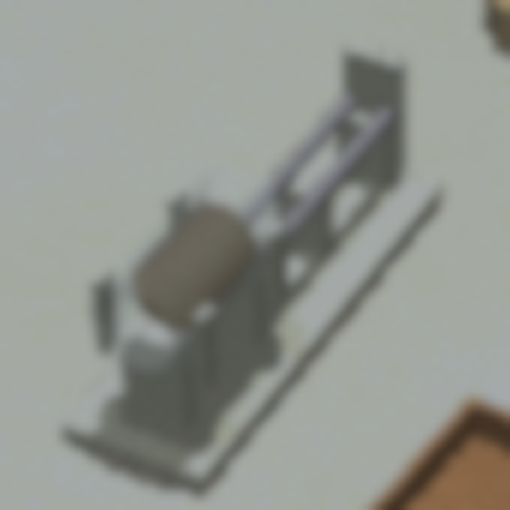

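The mould crops show the stand plate corners in top-crop pixels at about (88,250), (598,245), (595,85) and (90,92). The soap centre is at (462,148) in the top crop and (197,265) in the scene crop. The entry is to the right (-y) and the rails run to the left (+y).

Run:
```python
from h import *
D=pickle.load(open("d0.pkl","rb"));S,T=D["scene"],D["top"];s=1/1.5625
tc=lambda x,y:(180+(x+.5)/6-.5,205+(y+.5)/6-.5); sc=lambda x,y:(195+(x+.5)/6-.5,135+(y+.5)/6-.5)
print("plate z~5mm",[plane(T,tc(*p),.005)[:2].round(4).tolist() for p in((88,250),(598,245),(595,85),(90,92))])
print("plate corner tri",tri(T,tc(598,245),S,sc(200,492)))
print("round",tri(T,tc(462,148),S,sc(197,265)))
print("rails at z.06 ",[plane(T,tc(*p),.062)[:2].round(4).tolist() for p in((110,130),(110,188),(360,130),(360,188))])
print("stop top corner tri", tri(T,tc(90,122),S,sc(345,52)), tri(T,tc(88,195),S,sc(405,66)))
def roi(d,poly,lo,hi):
    f=d["frame"];m=np.zeros(f.shape[:2],np.uint8);cv2.fillPoly(m,[np.int32(np.array(poly)*s)],1)
    return cv2.inRange(cv2.cvtColor(f,cv2.COLOR_RGB2HSV),np.array(lo),np.array(hi))*m
def big(m): return max(cv2.findContours(m,0,1)[0],key=cv2.contourArea)
# dowel
for th in (140,155):
  e=[]
  for d,poly in((T,[(555,300),(590,300),(640,440),(605,440)]),(S,[(140,400),(320,420),(320,442),(140,424)])):
    c=big(roi(d,poly,(3,th,40),(16,255,200)));b=cv2.boxPoints(cv2.minAreaRect(c));b=b[np.argsort(b[:,0])]
    e.append((b[:2].mean(0),b[2:].mean(0)));print(cv2.contourArea(c),e[-1],cv2.minAreaRect(c)[1])
  P=[tri(T,e[0][i],S,e[1][j]) for i,j in((0,1),(1,0))];print("dowel ends",P)
# trays
for nm,poly in(("bar",[(238,200),(320,200),(320,302),(240,302)]),("hex",[(378,205),(456,205),(456,306),(378,306)]),("round",[(510,208),(592,208),(582,308),(510,304)])):
    c=big(roi(T,poly,(4,90,30),(20,255,220)));b=cv2.boxPoints(cv2.minAreaRect(c))
    w=np.array([plane(T,p,.02)[:2] for p in b]);print(nm,w.mean(0).round(4),w.round(3).tolist())
# loose soaps: triangulate centroids
for nm,a,b in(("bar",(316.8,230.6),(194.2,231.7)),("hex",(138.6,228.3),(284,133.6))): print(nm,tri(T,a,S,b))
for a in((316,230),(138,228)):
    c=[c for c in comps(T["frame"],(18,45,90),(34,160,255)) if cv2.pointPolygonTest(c,a,False)>0][0]
    pts=np.array([plane(T,p[0],.028) for p in c])[:,:2];r=cv2.minAreaRect(np.float32(pts)*1000);print(r,cv2.approxPolyDP(np.float32(pts)*1000,8,True)[:,0].round(0).tolist())
```

```text
plate z~5mm [[0.4136, 0.1803], [0.4142, -0.0417], [0.4847, -0.0418], [0.4831, 0.181]]
plate corner tri (array([ 0.44032292, -0.02794551, -0.03822176]), [np.float64(0.026871508844621313), np.float64(0.02687150884462135)])
round (array([0.44833376, 0.01724285, 0.06652524]), [np.float64(0.0001277288054554106), np.float64(0.00012772880545547214)])
rails at z.06  [[0.4577, 0.1646], [0.4334, 0.1641], [0.457, 0.0599], [0.4326, 0.0599]]
stop top corner tri (array([0.44944395, 0.16341897, 0.08616545]), [np.float64(0.01005614251596738), np.float64(0.010056142515967214)]) (array([0.44294513, 0.18254048, 0.05628587]), [np.float64(0.014315872360981243), np.float64(0.014315872360981094)])
401.0 (array([360.02783, 190.51791], dtype=float32), array([401.59534, 274.71878], dtype=float32)) (93.90229797363281, 11.21424674987793)
328.0 (array([ 96.83382, 265.3572 ], dtype=float32), array([193.10466, 277.14548], dtype=float32)) (96.98988342285156, 5.3275556564331055)
dowel ends [(array([ 0.54316188, -0.25973593,  0.04265281]), [np.float64(0.010786509450986545), np.float64(0.010786509450986498)]), (array(
[... 802 characters left out ...]
[ 0.6222 -0.24  ] [[0.548, -0.175], [0.707, -0.196], [0.696, -0.306], [0.537, -0.282]]
bar (array([ 0.44973298, -0.13984883,  0.0197919 ]), [np.float64(0.0008381410217570877), np.float64(0.0008381410217570359)])
hex (array([0.45891161, 0.32378359, 0.01822452]), [np.float64(0.0012649500497385062), np.float64(0.0012649500497385559)])
((449.7161560058594, -137.34780883789062), (65.02095031738281, 37.29948806762695), 43.63997268676758) [[482.0, -124.0], [456.0, -105.0], [417.0, -150.0], [443.0, -169.0]]
((458.1744689941406, 322.342529296875), (45.11665344238281, 43.93632888793945), 2.674281120300293) [[480.0, 333.0], [467.0, 345.0], [444.0, 341.0], [436.0, 315.0], [449.0, 300.0], [475.0, 304.0]]
```

```bash
cat >> h.py <<'E'
from station import arm,get_image
from scipy.spatial.transform import Rotation as Ro
def quat(th):
    c,s=np.cos(th),np.sin(th);return Ro.from_matrix(np.array([[c,s,0],[s,-c,0],[0,0,-1]])).as_quat()
def best(pos,th):
    """tool x along th (mod pi), tool down: the easier of the two wrist turns"""
    q0=arm.read_state()["joint_pos"];o=[]
    for t in(th,th+np.pi):
        q=arm.solve_ik(pos,quat(t))
        if q is not None:o.append((abs(q[6])+.2*abs(np.array(q)-q0).max(),t,q))
    o.sort(key=lambda a:a[0]);return o[0][1],o[0][2]
def wrist(name=None):
    s=arm.read_state();d=get_image("wrist");d["p"]=s["position"];d["R"]=Ro.from_quat(s["ee_rot"]).as_matrix()
    if name:cv2.imwrite(f"pics/{name}.png",cv2.resize(d["frame"][:,:,::-1],(768,576),interpolation=2))
    return d
def wray(d,p):
    K=d["camera_matrix"];v=np.array([(p[0]-K[0,2]),(p[1]-K[1,2])]);r=np.linalg.norm(v);a=r/K[0,0]
    u=v/max(r,1e-9)*np.sin(a);c=np.array([u[0],-u[1],-np.cos(a)]);M=d["mount"]
    return d["p"]+d["R"]@M[:3,3],d["R"]@M[:3,:3]@c
def wplane(d,p,z):
    o,v=wray(d,p);return o+v*(z-o[2])/v[2]
def wtri(d1,p1,d2,p2):
    A=np.zeros((3,3));b=np.zeros(3)
    for d,p in((d1,p1),(d2,p2)):
        o,v=wray(d,p);M=np.eye(3)-np.outer(v,v)/(v@v);A+=M;b+=M@o
    return np.linalg.solve(A,b)
E
python3 - <<'E'
from h import *
D=pickle.load(open("d0.pkl","rb"));T=D["top"]
a,b=[plane(T,p,.043) for p in((364.2,195.3),(398.5,276.2))];print(a,b,(a+b)/2,np.linalg.norm(a-b))
th=np.arctan2(a[1]-b[1],a[0]-b[0]);print(np.degrees(th))
p=np.array([.437,-.303,.22]);t,q=best(p,th);print(np.degrees(t),q)
arm.move_ptp(p,quat(t));d1=wrist("w1");arm.move_ptp(p+[0.03,0.05,0],quat(t));d2=wrist()
pickle.dump((d1,d2),open("w1.pkl","wb"));print(d1["mount"],d1["camera_matrix"],arm.read_state()["time_s"])
E
```

```text
[ 0.53833247 -0.26254195  0.043     ] [ 0.33152812 -0.33543596  0.043     ] [ 0.43493029 -0.29898896  0.043     ] 0.21927511398602365
19.416439952275976
19.416439952275976 [-0.11220866  0.74622548  1.14545634  1.87785439 -0.78794301  1.05990579
  0.13067281]
[[-9.14395847e-05  9.51282135e-01  3.08321733e-01  7.84552917e-02]
 [ 9.99999990e-01  1.19620457e-04 -7.24996576e-05 -4.29400047e-04]
 [-1.05849216e-04  3.08321723e-01 -9.51282137e-01 -1.43146958e-01]
 [ 0.00000000e+00  0.00000000e+00  0.00000000e+00  1.00000000e+00]] [[297.31863964   0.         254.08627245]
 [  0.         297.31863964 192.5642074 ]
 [  0.           0.           1.        ]] 3.9917
```

View pics/w1.png

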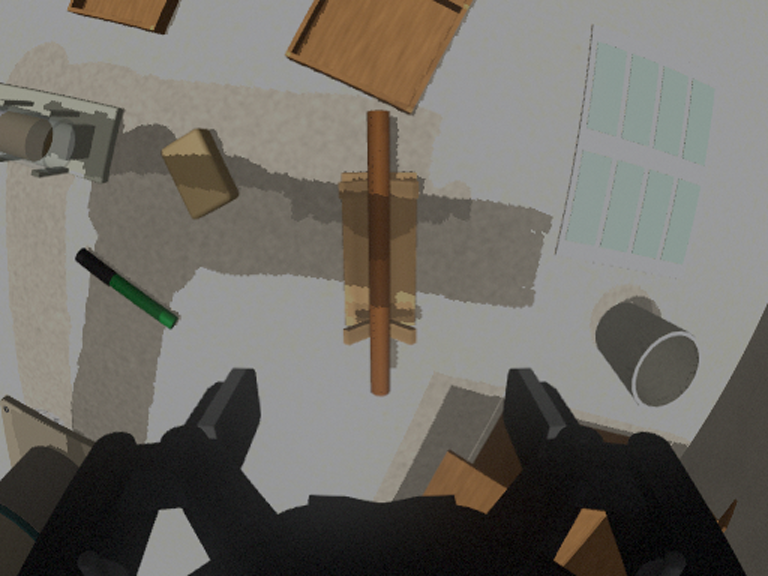

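The wrist view shows the dowel upright from (378,112) to (380,394), aligned with the tool. Its rest is centred at about (380,258).

Run:
```python
from h import *
ds=pickle.load(open("w1.pkl","rb"));E=[]
for d in ds:
    for th in(160,175):
        c=[c for c in comps(d["frame"],(3,th,40),(16,255,230),150) if max(cv2.minAreaRect(c)[1])>4*min(cv2.minAreaRect(c)[1])and max(cv2.minAreaRect(c)[1])>120]
        for x in c:
            b=cv2.boxPoints(cv2.minAreaRect(x));b=b[np.argsort(b[:,1])];print(th,cv2.minAreaRect(x),b[:2].mean(0),b[2:].mean(0));e=(b[:2].mean(0),b[2:].mean(0))
    E.append(e)
P=[wtri(ds[0],E[0][i],ds[1],E[1][i]) for i in(0,1)]
Q=[[wplane(d,e,.043) for e in ee] for d,ee in zip(ds,E)]
print(P);print(Q)
for n,p in(("rest corners z.008",[(342,343),(345,173),(417,173),(414,343)]),):
    w=[wplane(ds[0],np.array(x)/1.5,.05) for x in p];print(n,np.round(w,4).tolist(),np.mean(w,0))
print("soap",wplane(ds[0],(np.array((25,135))/1.5),.069),"bar",wplane(ds[0],(np.array((200,168))/1.5),.028))
```

```text
Traceback (most recent call last):
NameError: name 'e' is not defined. Did you mean: 'E'?
```

Run:
```python
from h import *
ds=pickle.load(open("w1.pkl","rb"))
h=cv2.cvtColor(ds[0]["frame"],cv2.COLOR_RGB2HSV)
print([h[y,252].tolist() for y in(80,110,140,170,200,240,258)],h[150,240],h[180,240])
E_=[]
for d in ds:
  for th in(120,135,150,165):
    for x in comps(d["frame"],(3,th,30),(14,255,230),100):
        r=cv2.minAreaRect(x)
        if max(r[1])>60 and min(r[1])<30: print(th,np.round(r[0],1),np.round(r[1],1),round(r[2],1))
  print()
```

```text
[[13, 168, 120], [13, 163, 122], [12, 136, 75], [13, 159, 72], [12, 156, 85], [13, 153, 125], [12, 141, 123]] [ 16 108  83] [ 16 112 100]
120 [252. 168.] [188.  14.] 90.0
135 [252.7 197.5] [129.1  12.3] 89.3

120 [285.6 204.5] [ 13.6 175.2] 1.4
135 [285.  217.5] [ 12.6 149.2] 2.5
```

Run:
```python
from h import *
ds=pickle.load(open("w1.pkl","rb"));E=[]
for d in ds:
    for x in comps(d["frame"],(3,120,30),(14,255,230),100):
        r=cv2.minAreaRect(x)
        if max(r[1])>60 and min(r[1])<30: b=cv2.boxPoints(r);b=b[np.argsort(b[:,1])];E.append((b[:2].mean(0),b[2:].mean(0)))
print([wtri(ds[0],E[0][i],ds[1],E[1][i]).round(4) for i in(0,1)])
for d,ee in zip(ds,E):
    a,b=[wplane(d,e,.043) for e in ee];print(a.round(4),b.round(4),((a+b)/2).round(4),np.linalg.norm(a-b),np.degrees(np.arctan2(*(a-b)[1::-1])))
d=ds[0];w=[wplane(d,np.array(x)/1.5,.05) for x in[(342,343),(345,173),(417,173),(414,343)]];print(np.round(w,4).tolist(),np.mean(w,0))
print("soap",wplane(d,(np.array((25,135))/1.5),.069),"bar",wplane(d,(np.array((200,168))/1.5),.028))
```

```text
[array([ 0.5364, -0.2645,  0.0437]), array([ 0.3405, -0.3342,  0.0655])]
[ 0.5364 -0.2645  0.043 ] [ 0.3268 -0.3383  0.043 ] [ 0.4316 -0.3014  0.043 ] 0.22224321162130561 19.394288248278293
[ 0.5364 -0.2646  0.043 ] [ 0.3262 -0.3427  0.043 ] [ 0.4313 -0.3036  0.043 ] 0.22423037676441332 20.39286943579374
[[0.3641, -0.2957, 0.05], [0.4873, -0.2575, 0.05], [0.504, -0.3048, 0.05], [0.3827, -0.3482, 0.05]] [ 0.43451726 -0.30153491  0.05      ]
soap [0.44900498 0.01190998 0.069     ] bar [ 0.45548013 -0.14474577  0.028     ]
```

Run:
```python
from h import *
th=np.radians(19.6);u=np.array([np.cos(th),np.sin(th),0])
mid=np.array([.4327,-.3012,.0]);g=mid-.02*u+[0,0,.0235]
print(np.degrees(th),[best([.448,y,.0495],np.radians(90))for y in(-.19,-.055)])
arm.move_ptp(g+[0,0,.06],quat(th));arm.move_straight(g,vel=.12)
arm.clamp(40);s=arm.read_state();print(s["position"],s["width"],s["gripper_force"],s["wrist_force"])
arm.move_straight(g+[0,0,.10],vel=.2);print(arm.read_state()["width"])
t=np.radians(90)
arm.move_ptp([.448,-.20,.1235],quat(t));arm.move_straight([.448,-.20,.0495],vel=.15)
d=wrist("w2");pickle.dump(d,open("w2.pkl","wb"));s=arm.read_state();print(s["position"],s["joint_pos"].round(2),s["time_s"],s["width"])
f=get_image("scene")["frame"][130:310,80:320];cv2.imwrite("pics/s2.png",cv2.resize(f,None,fx=3,fy=3)[:,:,::-1])
```

```text
19.6 [(np.float64(1.5707963267948966), array([-0.01305238,  0.78710953,  0.54926422,  2.11765315, -0.90774977,
        0.48838039,  1.24146834])), (np.float64(1.5707963267948966), array([-0.29576652,  0.76327766,  0.5402689 ,  2.21020678, -1.00447934,
        0.43494425,  1.07255535]))]
[ 0.41423657 -0.30878468  0.02380136] 0.014507583610831796 38.95931661128998 [ 1.37779189 -2.03468777  2.10205303]
0.014595981314467519
[ 0.44823162 -0.20088248  0.05006054] [ 0.08  0.76  0.43  2.1  -0.76  0.43  1.11] 8.075 0.014862209766642435
```

View pics/w2.png

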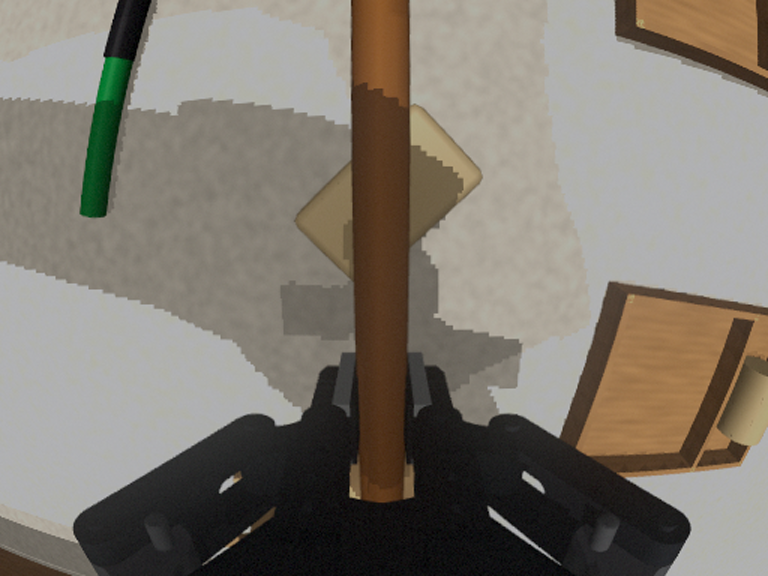

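View pics/s2.png

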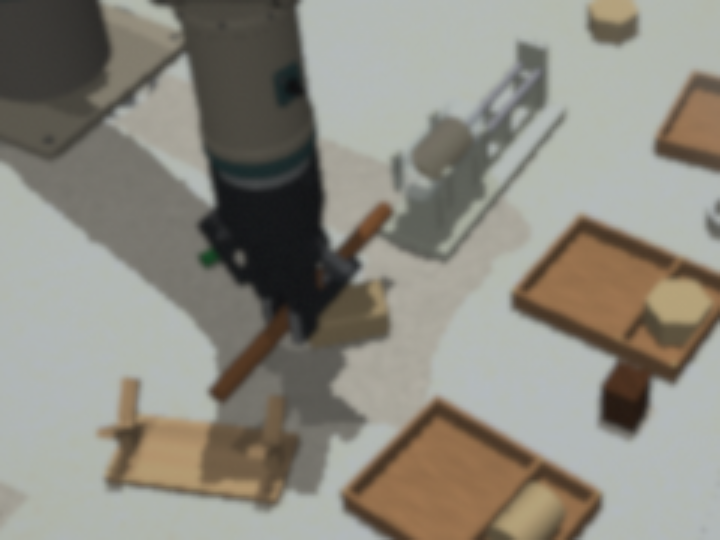

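The dowel is held straight along the tool axis. In the scene crop its tip is at about (386,212), in front of the pipe entry. I'll check that by projection and then push with force watching.

Run:
```python
from h import *
S=get_image("scene");T=get_image("top");X=np.array([.448,-.071,.069])
print(proj(S,X),"seen",(80+386/3,130+212/3))
f=T["frame"][195:265,215:350];cv2.imwrite("pics/t3.png",cv2.resize(f,None,fx=5,fy=5)[:,:,::-1]);print("top proj crop",(proj(T,X)-[215,195])*5,"pipe axis crop",(proj(T,np.array([.448,-.03,.07]))-[215,195])*5)
```

```text
[208.21853771 198.93486165] seen (208.66666666666666, 200.66666666666669)
top proj crop [385.09401993 170.15387628] pipe axis crop [302.9451953  170.45980131]
```

View pics/t3.png

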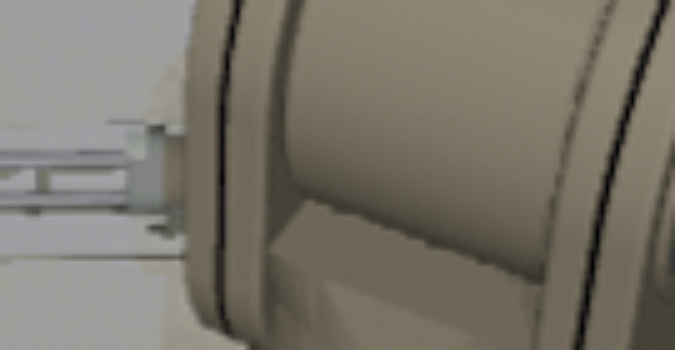

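The top view is blocked by the arm. In the scene view the tip matches the prediction to within about 4 mm, which fits the 11 mm of bore clearance, so I'll push.

Run:
```python
from h import *
z=.052
arm.move_straight([.448,-.19,z],vel=.1)
print(arm.move_straight([.448,-.13,z],vel=.08,contact_N=8),arm.read_state()["wrist_force"])
print(arm.move_straight([.448,-.052,z],vel=.06,contact_N=12));s=arm.read_state();print(s["position"],s["wrist_force"],s["width"],s["time_s"])
f=get_image("scene")["frame"][130:230,160:300];cv2.imwrite("pics/s4.png",cv2.resize(f,None,fx=5,fy=5)[:,:,::-1])
```

```text
False [ 0.08669368  0.28500198 -0.22724407]
False
[ 0.44804805 -0.05238717  0.05202903] [-0.980115   -1.41379473 -0.14644766] 0.015020720787120358 10.825
```

View pics/s4.png

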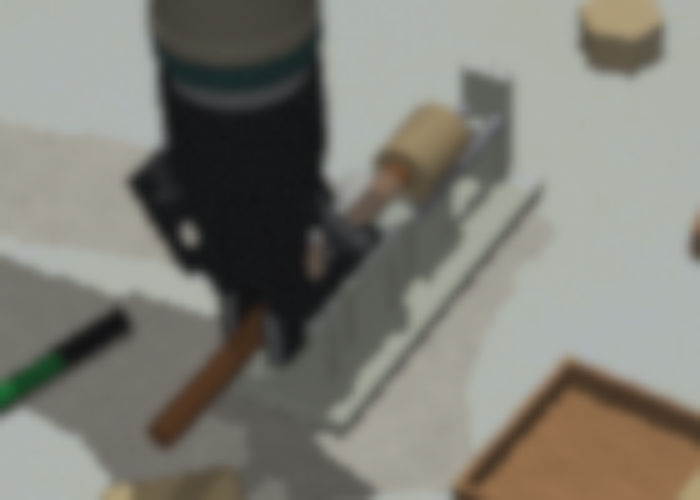

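The round soap is out on the rails (crop (425,150)) with the dowel tip behind it. I'll withdraw and return the dowel.

Run:
```python
from h import *
arm.move_straight([.448,-.21,.052],vel=.2)
arm.move_straight([.448,-.21,.13],vel=.25)
th=np.radians(19.6);u=np.array([np.cos(th),np.sin(th),0])
mid=np.array([.4335,-.3012,.0]);g=mid-.02*u+[0,0,.0235]
arm.move_ptp(g+[0,0,.10],quat(th))
arm.move_straight(g+[0,0,.012],vel=.15)
print(arm.move_straight(g+[0,0,.0],vel=.03,contact_N=4),arm.read_state()["position"][2])
arm.open_gripper();arm.move_straight(g+[0,0,.12],vel=.25)
arm.move_ptp([.46,-.12,.25],quat(np.radians(43.6)))
d=wrist("w5");T=get_image("top");S=get_image("scene");pickle.dump((d,T,S),open("w5.pkl","wb"));print(arm.read_state()["time_s"])
for b in((.448,.14),):pass
```

```text
True 0.023780956908161236
16.5333
```

View pics/w5.png

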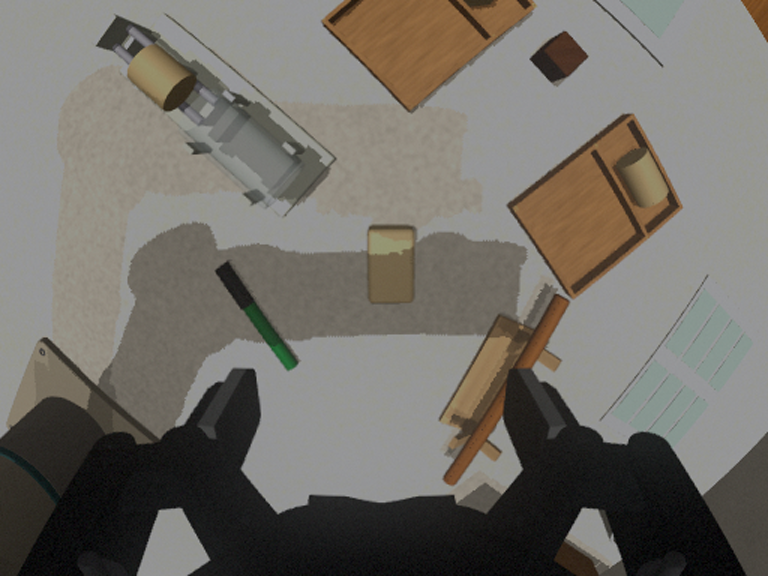

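The wrist view shows the bar upright at (391,264), the round soap on the rails at (160,77), and the dowel lying on its rest at about (505,390), which I'll check from above later.

Run:
```python
from h import *
d,T,S=pickle.load(open("w5.pkl","rb"))
P=lambda p,z:wplane(d,np.array(p)/1.5,z)[:2].round(4)
print("bar",np.mean([P(p,.028) for p in((368,226),(414,226),(414,303),(368,303))],0),[P(p,.028).tolist() for p in((368,226),(414,226),(414,303),(368,303))])
print("round tray",np.mean([P(p,.02) for p in((509,205),(572,296),(682,208),(630,114))],0),[P(p,.02).tolist() for p in((509,205),(572,296),(682,208),(630,114))])
def c_in(f,box,lo=(15,45,60),hi=(34,170,255)):
    return [cen(c) for c in comps(f,lo,hi,60) if box[0]<cen(c)[0]<box[1] and box[2]<cen(c)[1]<box[3]]
w=c_in(d["frame"],(80,135,20,80));t=c_in(T["frame"],(185,260,210,250));s=c_in(S["frame"],(215,270,140,200));print(w,t,s)
if t and s:print("round",tri(T,t[0],S,s[0]))
if w:print(wplane(d,w[0],.072))
if t:print(plane(T,t[0],.075))
# bar height, wrist+top
A=np.zeros((3,3));b=np.zeros(3)
for o,v in(wray(d,np.array((391,264))/1.5),ray(T,(316.8,230.6))):
    M=np.eye(3)-np.outer(v,v)/(v@v);A+=M;b+=M@o
print("bar tri",np.linalg.solve(A,b))
```

```text
bar [ 0.45095  -0.139325] [[0.4622, -0.1021], [0.4885, -0.1297], [0.4403, -0.1773], [0.4128, -0.1482]]
round tray [ 0.6257   -0.241575] [[0.5587, -0.1769], [0.5467, -0.2845], [0.6929, -0.3066], [0.7045, -0.1983]]
[array([103.67044674,  48.34072165])] [] [array([244.31790917, 159.43187661])]
[0.44787071 0.10696356 0.072     ]
bar tri [ 0.45038    -0.13961187  0.0203163 ]
```

```bash
cat >> h.py <<'E'
def pick(x,y,z,th,strength=40,lift=.12):
    t,_=best([x,y,z+.08],th);arm.move_ptp([x,y,z+.08],quat(t));arm.move_straight([x,y,z],vel=.15,contact_N=10)
    arm.clamp(strength);s=arm.read_state();print("grip w",s["width"],"z",s["position"][2])
    arm.move_straight([x,y,z+lift],vel=.25);print("lifted w",arm.read_state()["width"])
def place(x,y,z,th):
    t,_=best([x,y,z+.1],th);arm.move_ptp([x,y,z+.1],quat(t))
    print("touch",arm.move_straight([x,y,z],vel=.12,contact_N=6),arm.read_state()["position"])
    arm.open_gripper();print("F",arm.read_state()["wrist_force"].round(1));arm.move_straight([x,y,z+.12],vel=.25)
E
python3 - <<'E'
from h import *
pick(.4505,-.1392,.008,np.radians(43.3))
place(.6195,.2262,.0135,np.radians(5.5))
arm.move_ptp([.52,.27,.25],quat(best([.52,.27,.25],np.radians(12.7))[0]))
d=wrist("w6");T=get_image("top");S=get_image("scene");pickle.dump((d,T,S),open("w6.pkl","wb"));s=arm.read_state();print(s["time_s"],s["joint_pos"].round(2))
E
```

```text
grip w 0.038718010466551676 z 0.008649775146381624
lifted w 0.039317934214796964
touch True [0.61779275 0.22586857 0.01175151]
F [ 0.2 -0.6 -0.5]
24.3333 [ 0.    0.65 -0.88  1.66  0.55  1.09  0.76]
```

View pics/w6.png

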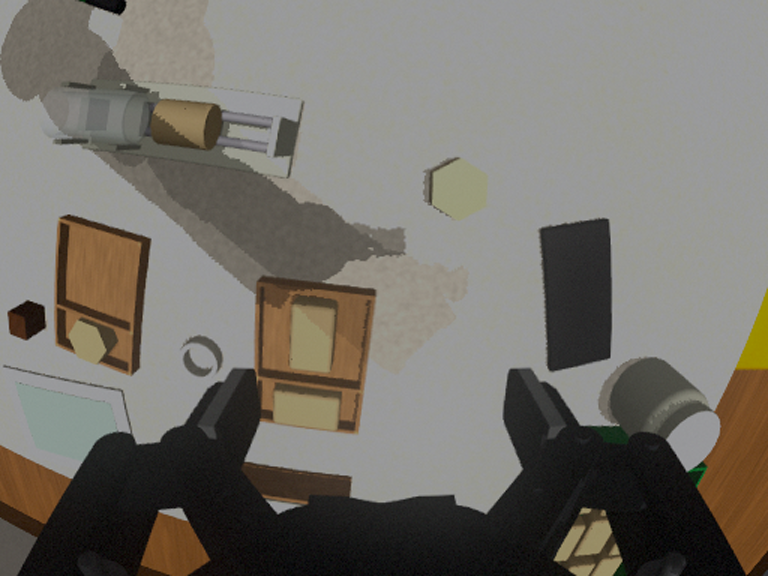

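The bar lies neatly in its own bay, at (313,335). The hexagon's top face has vertices at (457,157), (487,172), (487,205) and (457,219), and the round soap is on the rails at (187,124).

Run:
```python
from h import *
d,T,S=pickle.load(open("w6.pkl","rb"))
P=lambda p,z:wplane(d,np.array(p)/1.5,z)[:2].round(4)
h=np.array([P(p,.026) for p in((457,157),(487,172),(487,205),(457,219),(431,205),(431,172))]);c=h.mean(0)
print(h.tolist(),c,np.linalg.norm(h-c,axis=1).round(4),[(np.degrees(np.arctan2(*(a-c)[::-1]))%60).round(1) for a in h])
print("hex z tri",end=' ')
A=np.zeros((3,3));b=np.zeros(3)
for o,v in(wray(d,np.array((459,188))/1.5),ray(T,(138.6,228.3))):
    M=np.eye(3)-np.outer(v,v)/(v@v);A+=M;b+=M@o
print(np.linalg.solve(A,b))
print("round corners",[P(p,.07).tolist() for p in((152,122),(220,125))],P((187,124),.07))
print("hex tray",[P(p,.02).tolist() for p in((62,216),(151,237),(137,374),(56,344))])
w5=pickle.load(open("w5.pkl","rb"))[0];print("round tri",wtri(w5,np.array((159,77))/1.5,d,np.array((186,124))/1.5))
w=h.mean(0)
```

```text
[[0.4329, 0.3133], [0.4385, 0.3408], [0.4654, 0.3478], [0.4831, 0.3259], [0.4768, 0.3018], [0.4502, 0.2953]] [0.45781667 0.32081667] [0.026  0.0278 0.028  0.0258 0.0269 0.0266] [np.float64(16.8), np.float64(14.0), np.float64(14.3), np.float64(11.4), np.float64(14.9), np.float64(13.4)]
hex z tri [0.45670879 0.31838584 0.04145179]
round corners [[0.4496, 0.0721], [0.4451, 0.1307]] [0.4478 0.1034]
hex tray [[0.5536, -0.0542], [0.5559, 0.058], [0.7078, 0.0455], [0.7034, -0.0682]]
round tri [0.44731678 0.10264318 0.07062136]
```

Run:
```python
from h import *
pick(.4576,.3212,.007,np.radians(14.1))
place(.607,-.0075,.0125,np.radians(36.4))
pick(.4475,.103,.0555,np.radians(90),lift=.13)
arm.move_ptp([.58,-.10,.18],quat(best([.58,-.10,.18],np.radians(31.7))[0]))
place(.6003,-.2373,.010,np.radians(31.7))
p=[.44,-.16,.28];arm.move_ptp(p,quat(best(p,np.radians(19.6))[0]))
d=wrist("w7");pickle.dump(d,open("w7.pkl","wb"));s=arm.read_state();print(s["time_s"],s["joint_pos"].round(2))
```

```text
grip w 0.045500552773035385 z 0.00808900161749574
lifted w 0.045383545754894866
touch True [ 0.60538669 -0.00714101  0.01115658]
F [-1.1 -0.7 -0.6]
grip w 0.03481115324985337 z 0.056263483734544484
lifted w 0.03461899304082569
touch True [ 0.59913762 -0.23604285  0.00878368]
F [-0.3  0.6 -0.9]
37.525 [ 0.3   0.31 -0.02  1.94  0.01  0.89 -0.95]
```

View pics/w7.png

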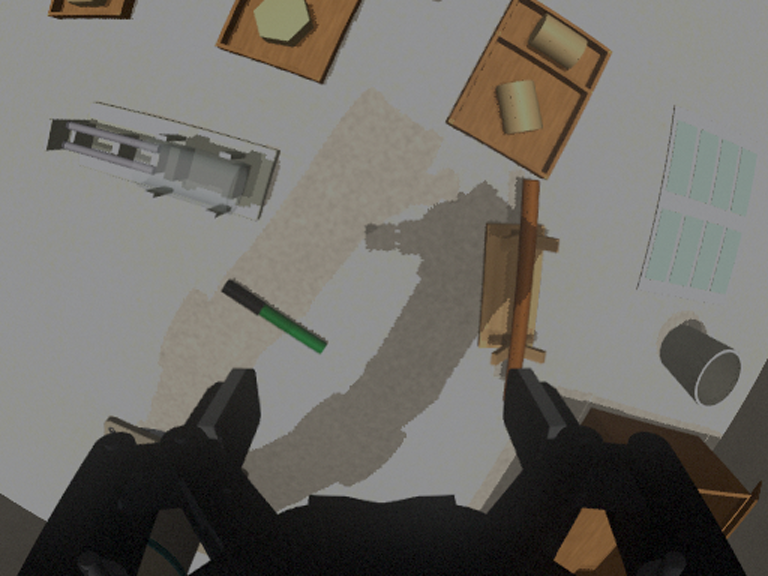

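The round soap lies in the near bay of its tray at (519,107), the hexagon in its bay at (283,20), and the dowel is parallel to its rest. As a last check I'll look from the fixed cameras.

Run:
```python
from h import *
p=[.30,.42,.30];arm.move_ptp(p,quat(best(p,np.radians(60))[0]))
d=pickle.load(open("w7.pkl","rb"));print("dowel far end",wplane(d,np.array((531,181))/1.5,.043))
T=get_image("top")["frame"][125:285,150:415];S=get_image("scene")["frame"][140:340,80:380]
a=cv2.resize(T,(530,320),interpolation=2);b=cv2.resize(S,(420,280),interpolation=2)
o=np.zeros((600,530,3),np.uint8);o[:320]=a;o[320:,:420]=b;cv2.imwrite("pics/f.png",o[:,:,::-1])
s=arm.read_state();print(s["time_s"],s["position"])
```

```text
dowel far end [ 0.53617409 -0.26515034  0.043     ]
39.7667 [0.30077975 0.41939184 0.29979341]
```

View pics/f.png

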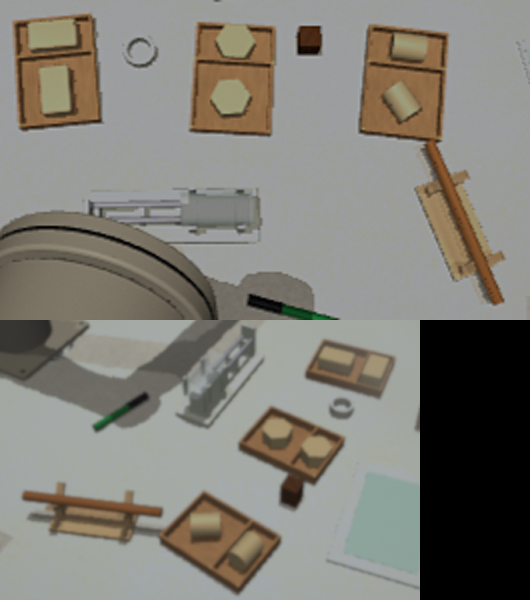

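Both views show all three soaps lying flat in the matching near bays, at (55,90), (230,98) and (402,102). The dowel lies in both notches of its rest.

```bash
python3 -c "
from station import arm;print(arm.hand_in())"
```

```text
the job is handed in; nothing more can be done
None
```

The job is handed in at about 40 s of robot time: the round soap was pushed out onto the rails, all three soaps lie flat in their matching bays, and the dowel is back in its notches (put back before sorting, to free the gripper).

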